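# Cap the two open markers in the desk holder

## Task

Two of the three markers in the wooden desk holder were left open and will dry out, and their caps are standing on the desk. Put each cap on the marker it fits and press it straight down past its click until its rim sits fully home on the marker's flange. Leave the rest of the desk as it is, and finish while you are still holding the second cap and pressing it down firmly: do not let go of it.

Things in the scene. Friction and masses are not known exactly. Their poses are not given: they have to be found in the camera images.
- cap_broad: larger cap, black plastic: a ribbed tube 26 mm across (28 over the ribs) and 46 mm tall, closed at the top, standing on its open mouth. Origin: centre of the mouth (lower rim), z up. Inside 42 mm deep and 22.8 mm wide, narrowed to 18 mm by a bead 4 mm high round the mouth. About 40 g. Grip it anywhere from 5 mm above the mouth up
- cap_fine: smaller cap, same black plastic and height (46 mm) but only 20 mm across (21 over the ribs), standing on its open mouth. Origin: centre of the mouth, z up. Inside 42 mm deep, 16.4 mm wide, bead at the mouth 12 mm wide. About 40 g
- seat_broad: white flange of the open broad (chisel) marker, 26 mm across, where the larger cap's mouth comes to rest. Origin: centre of its top face, 95 mm above the desk, z up. Its neck has four sprung bumps: the cap meets them with its mouth 8 mm above the flange, needs about 8 N to pass, then the resistance drops with a click and the mouth drops home; then it is a hard stop
- seat_fine: white flange of the open fine marker, 20 mm across, where the smaller cap's mouth comes to rest. Origin: centre of its top face, 95 mm above the desk, z up. Its four sprung bumps meet the cap with the mouth 7 mm above the flange; they need about 8 N to pass, then the resistance drops with a click and the mouth drops home; then it is a hard stop
- marker_broad: the open broad marker, fixed upright, nib up. Origin: centre of its foot in the holder, 10 mm above the desk. White barrel 22 mm thick, flange 85 mm above the origin, then a grey neck 16 mm thick and 15 mm tall, a cone and a chisel nib, ending 34 mm above the flange; the bumps stand out 3 mm from the neck
- marker_fine: the open fine marker, fixed upright, nib up. Origin: centre of its foot, 10 mm above the desk. White barrel 22 mm thick, flange 85 mm above the origin, then a grey neck 10 mm thick and 13 mm tall, a cone and a thin bullet nib, ending 31 mm above the flange
- marker_capped: third marker in the same row, already wearing its black cap (23 mm across, top 141 mm above the desk). Origin: centre of the barrel's foot inside the holder, 10 mm above the desk. Needs nothing. Fixed
- marker_block: dark wooden desk holder, 60 mm (x) by 186 mm (y) by 55 mm high, with three bores in a row along its y axis, 60 mm apart, each holding an upright marker; which marker is in which bore varies. Origin: centre of its underside on the desk. It is fixed and does not move
- eraser: eraser in a card sleeve, 22x52x13 mm, lying in front of the holder; origin at the centre of its underside. Leave alone
- sharpener: small brass wedge sharpener, 15x24x13 mm, in front of the holder; origin at the centre of its underside. Leave alone
- tape_measure: pocket tape measure, 30x62x52 mm, on the right; origin at the centre of its underside. Leave alone
- pencil_black: black pencil, 172 mm long, lying crosswise in front of the holder; origin at its middle. Leave alone
There are look-alikes about, which are no part of the job. What is shaped like the cap_broad but blue or orange is not meant.

How it is judged:
By the outcome, as a careful person would: the job done as asked, in the order asked, and still so for the second after the job is handed in, while the arm keeps its last pose, push and grip.
It also fails if it takes over 56 s, if anything falls off the work surface, if the arm or the gripper's body presses on something with over 40 N, if the wrist force passes 120 N, or if a joint passes its speed limit or range.

## Robot

A 7-joint arm with a two-finger parallel gripper is mounted at the origin on the work surface; the furniture and walls round the work are solid. World frame = base frame: x ahead of the robot, y to its left, z up, the work surface at z = 0. Lengths are in m, angles in rad, forces in N, time in s.
With the tool pointing down it reaches from about 0.425 to 0.925 m from the base axis. Payload 6.8 kg.
Tool frame: the origin (TCP) lies at the very end of the fingers, on their centre line; the grasp point (between the pads) lies env.grasp_offset behind it (env.grasp_offset is the distance from the TCP to the grasp point, in m); z points along the fingers, y is the direction in which the jaws open and shut (so a half turn about z gives the same grasp; the last joint's range is limited). The gripper opens to 88 mm and grips with 3 to 60 N. Pads are 20 mm wide; open, the fingers measure 115 mm over their backs; the gripper's body (75 mm by 178 mm) begins 61 mm behind the grasp point.
Start: joints at [1.112, 0.477, 0.022, 1.555, -0.011, 1.109, -0.083], TCP at [0.232, -0.634, 0.223] pointing down, gripper open.
Joint ranges: [-2.96, 2.96], [-0.34, 2.1], [-1.41, 1.46], [0.24, 2.44], [-1.37, 4.51], [0.17, 1.92], [-2.96, 2.96]. Speed limits (rad/s): [2.39, 2.39, 3.14, 3.14, 3.14, 3.14, 3.14].

## Interface

Orientations are given as a unit quaternion [x, y, z, w].
In Python, from cell import env gives the robot as it stands.
- The arm moves only by the tool send_rows, never from a script. Its argument "commands" is a list of rows, each an object with "twist": the turn, a rotation vector about the tool's x, y, z in rad, a list of three; "travel": the shift along the tool's x, y, z in mm, a list of three; "gripper": the closure in counts, from 0 (fully open) to 255 (shut). In form: [{"twist": [wx, wy, wz], "travel": [tx, ty, tz], "gripper": gripper}, ...]. A call has 1 to 5 rows; each row is the pose to reach, as a shift and turn from the pose commanded when the call began, along the tool's axes at that moment; what a row does not reach only later rows make up. A row lasts 1/10 s, in which the tool goes at most 50 mm and 8.59 degrees, less where a joint would pass 70% of its speed; a pose out of reach is approached as far as the arm can. A call with a gripper value outside its range is refused whole. The fingers move at their own pace and stop on an object; "squeeze" is the grip in N (left out, the last holds). Time passes only in rows, so rows that repeat a pose let the fingers close. It gives the time, the measured TCP pose, the force and the opening at its end, in the units of the state.
- env.observe(): the state, without advancing time (a new reading comes with each control period).
- env.camera(name): name is "side" or "top"; returns a dict with "color" (384x512x3 uint8, red, green, blue), "fx", "fy", "cx", "cy" (pixels), "position" and "attitude" of the camera in the world. Camera axes: x right, y down, z forward; pixel columns grow to the right and rows downward; lengths in m; the calibration is good to about 2 mm. A picture is of the moment at which its call begins. There is no depth.
- env.sign_off(): hands the job in, once; it reports no verdict.
The state is a dict: "t": time; "qpos": joint angles; "joint_velocities": joint speeds; "joint_efforts": joint torques, N m; "tcp_pos": TCP position; "ee_rot": TCP orientation; "ft_force": force on the tool from outside, world axes, zero at the start; "torque": the same for the moment, N m; "width": opening from 0.0 (shut) to 1.0 (fully open).
Only numpy, scipy, OpenCV 4.12 (cv2) and the standard library are available. Lean on these libraries where they do the work, as an engineer would, in place of code of your own. Each camera call takes 0.05 s, during which the arm holds its last target. There are 200 camera calls.

## Working session

There is one attempt and no reset: what is moved stays moved. The work goes in short steps, Python scripts to look and compute and a tool call to move; the robot and the scene stay as the last step left them, time stands still between calls to the robot, and variables do not carry over. Pictures are saved under pics/ and viewed, about 8 in all and at most 12, crops included, and the job is handed in when it is done.

Besides the shell and the picture viewer there is one more tool, called after "Call:" by a JSON object that holds its "op" and its "data", one argument or row to a line. send_rows: Moves the arm, as the interface text tells. Its arguments: {"type":"object","properties":{"commands":{"type":"array","items":{"type":"object","properties":{"twist":{"type":"array","items":{"type":"number"}},"travel":{"type":"array","items":{"type":"number"}},"gripper":{"type":"number"}}}},"squeeze":{"type":"number"}},"required":["commands"]}

```bash
ls; mkdir -p pics
python3 - <<'E'
from cell import env
import cv2,numpy as np
print(env.grasp_offset, env.observe())
for n in("top","side"):
    c=env.camera(n); cv2.imwrite(f"pics/{n}0.png",cv2.resize(c["color"][:,:,::-1],(800,600),interpolation=cv2.INTER_CUBIC))
    print(n,[c[k] for k in("fx","fy","cx","cy","position","attitude")])
E
```

```text
pics
0.0187 {'t': 0.0, 'qpos': array([ 1.11188405,  0.47780186,  0.02232739,  1.55640393, -0.01146914,
        1.10928104, -0.08309952]), 'joint_velocities': array([-2.86851649e-04,  1.71491843e-04,  1.22569168e-03,  9.73308974e-04,
        7.59496262e-04, -8.26119858e-04,  4.45826360e-05]), 'joint_efforts': array([-1.81505393e-04, -5.82846630e+01,  1.53449994e+00, -2.72603792e+01,
       -5.43032563e-02,  1.69730431e-02,  1.45030854e-04]), 'tcp_pos': array([ 0.23175916, -0.63335228,  0.22170037]), 'ee_rot': array([ 9.84651234e-01,  1.74531280e-01, -2.28631231e-04, -8.52929097e-04]), 'ft_force': array([-0.80301833, -0.57895862,  0.10699278]), 'torque': array([ 0.05890137, -0.00048732, -0.01811165]), 'width': 1.0035339816051974}
top [479.00726689523515, 479.00726689523515, 246.41122471633963, 191.31852842675895, array([-0.053483  ,  0.05883125,  1.30729656]), array([-0.62666859,  0.74258643, -0.17768235,  0.15582313])]
side [359.89895141738805, 359.89895141738805, 257.2873786500245, 190.25140532867107, array([0.35592926, 0.73327102, 0.41944642]), array([-0.10883911,  0.82675152, -0.54806127,  0.06530554])]
```

View pics/top0.png

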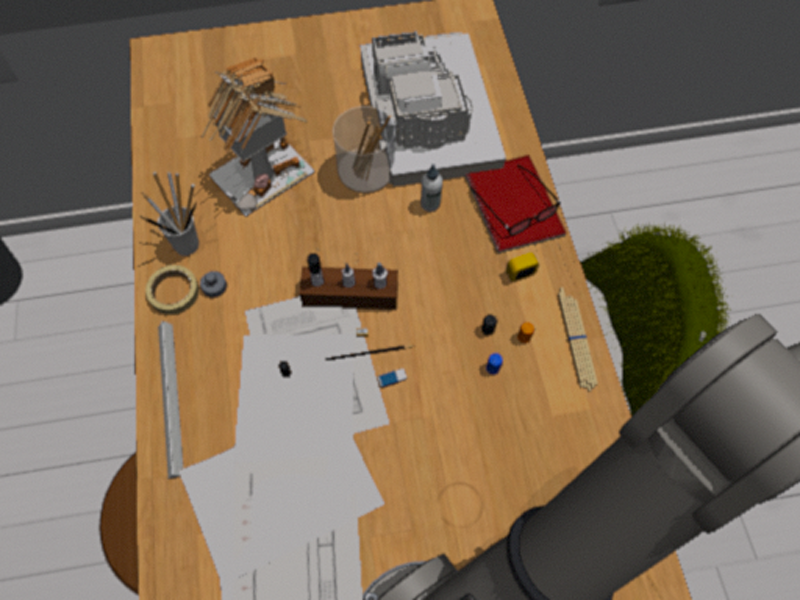

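View pics/side0.png

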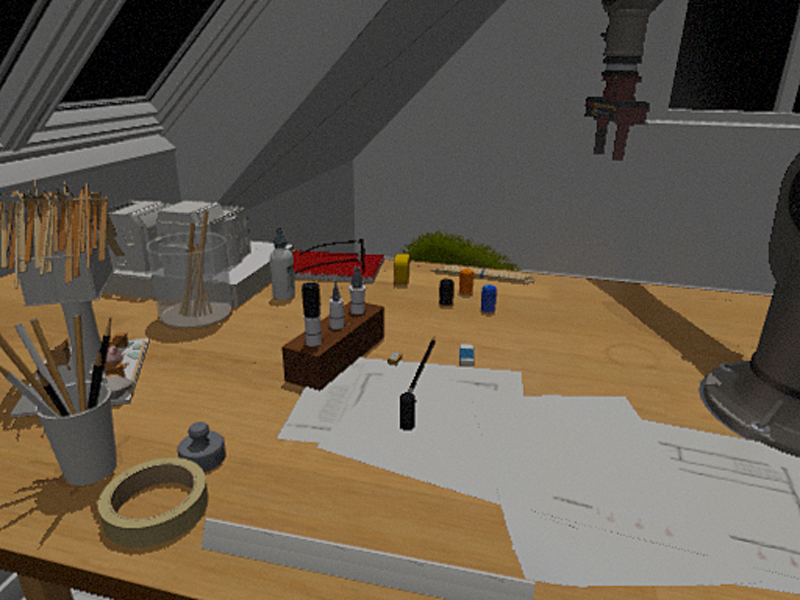

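The top view shows the broad cap at about (488,325), next to the orange and blue look-alikes. The fine cap is at about (284,369). In the holder the capped marker is leftmost at (315,268), with open markers at (348,275) and (380,277). Next I'll measure these.

```bash
cat > h.py <<'E'
from cell import env
import cv2,numpy as np
from scipy.spatial.transform import Rotation as R
def ray(c,u,v):
    d=R.from_quat(c["attitude"]).apply([(u-c["cx"])/c["fx"],(v-c["cy"])/c["fy"],1]); return np.array(c["position"]),d
def plane(c,u,v,z):
    o,d=ray(c,u,v); return o+d*(z-o[2])/d[2]
def tri(c1,p1,c2,p2):
    o1,d1=ray(c1,*p1);o2,d2=ray(c2,*p2)
    s=np.linalg.lstsq(np.c_[d1,-d2],o2-o1,rcond=None)[0]
    a,b=o1+s[0]*d1,o2+s[1]*d2
    return (a+b)/2,np.linalg.norm(a-b)
def proj(c,P):
    q=R.from_quat(c["attitude"]).inv().apply(np.array(P)-c["position"])
    return np.array([c["fx"]*q[0]/q[2]+c["cx"],c["fy"]*q[1]/q[2]+c["cy"]])
def blob(img,box,thr=60):
    x0,y0,x1,y1=box; m=(img[y0:y1,x0:x1].max(2)<thr).astype(np.uint8)
    n,l,s,ce=cv2.connectedComponentsWithStats(m); k=1+np.argmax(s[1:,4])
    return ce[k]+[x0,y0],s[k]+[x0,y0,0,0,0]
E
python3 - <<'E'
from h import *
t=env.camera("top");s=env.camera("side")
f=512/800
def bx(u,v,r): return [int(f*u-r),int(f*v-r),int(f*u+r),int(f*v+r)]
for nm,a,b in(("broad",(488,325),(446,292)),("fine",(284,369),(407,411))):
    ca,sa=blob(t["color"],bx(*a,11));cb,sb=blob(s["color"],bx(*b,18))
    P,e=tri(t,ca,s,cb);print(nm,ca,sa,cb,sb,P,e)
    print(' planes',plane(t,*ca,.023),plane(s,*cb,.023))
A=cv2.resize(t["color"][160:204,185:265],(800,440),interpolation=cv2.INTER_CUBIC)
cv2.imwrite("pics/ht.png",A[:,:,::-1])
A=cv2.resize(s["color"][170:250,175:255],(600,600),interpolation=cv2.INTER_CUBIC)
cv2.imwrite("pics/hs.png",A[:,:,::-1])
E
```

```text
broad [312.39534884 207.89534884] [308 202  10  13  86] [285.15827338 187.04316547] [281 179   9  17 139] [ 0.51650014 -0.22436429  0.01998679] 0.00020633148677288304
 planes [ 0.51527853 -0.22371243  0.023     ] [ 0.51517868 -0.21703873  0.023     ]
fine [181.97826087 236.08695652] [179 232   7   9  46] [260.09178744 262.70048309] [256 251  10  24 207] [0.4926636  0.16700294 0.02082992] 0.0004846366980344037
 planes [0.49147986 0.16682455 0.023     ] [0.49217317 0.16994143 0.023     ]
```

View pics/ht.png

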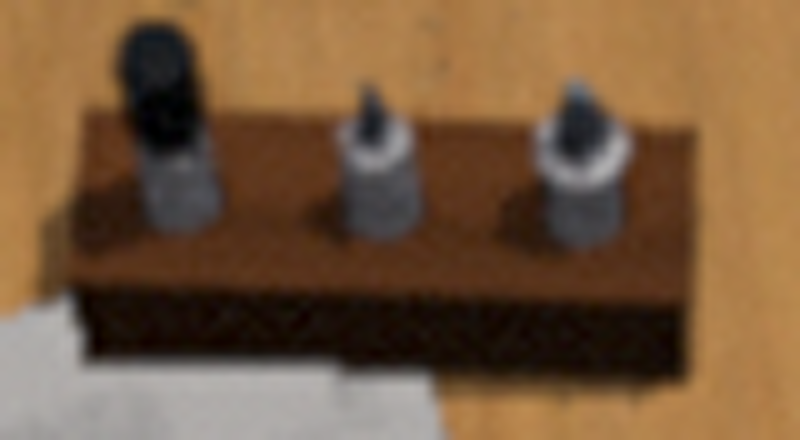

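View pics/hs.png

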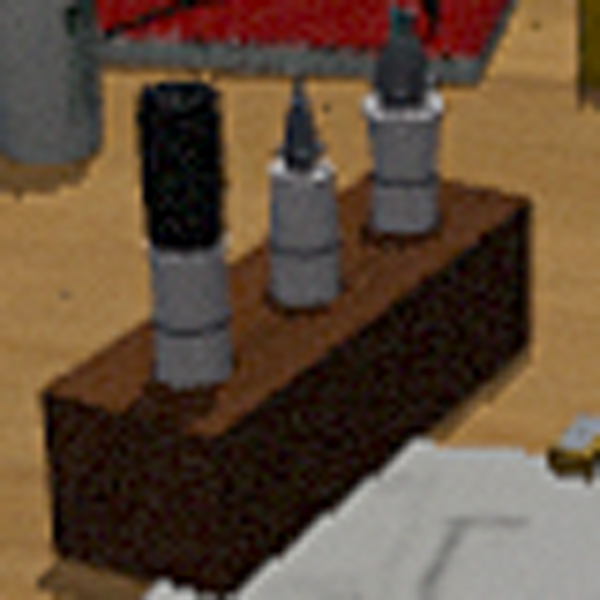

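Middle marker is fine: thin neck, flange at crop (376,140) top and (303,170) side. The right one is broad: flange at (583,146) top and (404,105) side. I'll triangulate the flanges and the neighbours of the broad cap.

Run:
```python
from h import *
t=env.camera("top");s=env.camera("side")
for nm,a,b in(("seat_fine",(376,140),(303,170)),("seat_broad",(583,146),(404,105))):
    pa=(185+a[0]/10-.5,160+a[1]/10-.5);pb=(175+b[0]/7.5-.5,170+b[1]/7.5-.5)
    print(nm,pa,pb,tri(t,pa,s,pb),plane(t,*pa,.095),plane(s,*pb,.095))
f=.64
for nm,p in(("orange",(527,332)),("blue",(495,363)),("pencilL",(327,358)),("pencilR",(408,347)),("eraser",(392,378))):
    print(nm,plane(t,p[0]*f-.2,p[1]*f-.2,.02))
for P in([.515,-.222,.046],[.515,-.222,0],[.492,.167,.046],[.492,.167,0]): print(proj(t,P),proj(s,P))
A=np.hstack([cv2.resize(t["color"][185:225,292:332],(400,400),interpolation=cv2.INTER_CUBIC),cv2.resize(s["color"][165:205,265:305],(400,400),interpolation=cv2.INTER_CUBIC)])
cv2.imwrite("pics/cb.png",A[:,:,::-1])
```

```text
seat_fine (222.1, 173.5) (214.9, 192.16666666666666) (array([0.63665602, 0.02507918, 0.09284707]), np.float64(0.0006617416744310057)) [0.6358099 0.0251732 0.095    ] [0.63438348 0.03005703 0.095     ]
seat_broad (242.8, 174.1) (228.36666666666667, 183.5) (array([ 0.62436787, -0.03398196,  0.09277344]), np.float64(0.0007560011241394163)) [ 0.62355514 -0.03378771  0.095     ] [ 0.6220633  -0.02836782  0.095     ]
orange [ 0.49025669 -0.29284501  0.02      ]
blue [ 0.43892278 -0.21865001  0.02      ]
pencilL [0.50168625 0.08691015 0.02      ]
pencilR [ 0.49804203 -0.06570571  0.02      ]
eraser [ 0.44200451 -0.02561162  0.02      ]
[312.73969601 204.69378638] [285.86737239 179.01991396]
[310.98951514 211.3466272 ] [285.2010635  193.69463857]
[180.85944692 232.88294966] [260.73442352 251.6352254 ]
[182.90778743 238.89018251] [260.37820303 271.82982993]
```

View pics/cb.png

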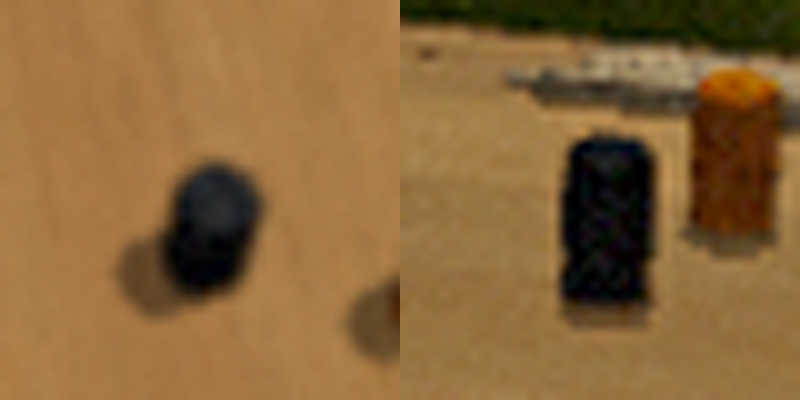

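```bash
cat >> h.py <<'E'
def go(*targets):
    o=env.observe(); print("t",o["t"],"tcp",o["tcp_pos"].round(4),"F",o["ft_force"].round(1),"w",round(o["width"]*88,1))
    r=R.from_quat(o["ee_rot"])
    for T in targets: print(T,"->travel",(r.inv().apply(np.array(T)-o["tcp_pos"])*1000).round(1))
    print("tilt",(r.as_matrix()).round(3).tolist())
E
python3 -c "
from h import *
go([.515,-.2235,.12])"
```

```text
t 0.3 tcp [ 0.2319 -0.6337  0.2224] F [-1.   0.3  0.4] w 88.0
[0.515, -0.2235, 0.12] ->travel [ 406.8 -287.9  102.5]
tilt [[0.939, 0.344, -0.0], [0.344, -0.939, 0.0], [-0.0, -0.001, -1.0]]
```

Call:
{"op": "send_rows", "data": {
  "commands": [
    {"travel": [406.8, -287.9, 102], "twist": [0, 0, 0], "gripper": 0},
    {"travel": [406.8, -287.9, 102], "twist": [0, 0, 0], "gripper": 0},
    {"travel": [406.8, -287.9, 102], "twist": [0, 0, 0], "gripper": 0},
    {"travel": [406.8, -287.9, 102], "twist": [0, 0, 0], "gripper": 0},
    {"travel": [406.8, -287.9, 102], "twist": [0, 0, 0], "gripper": 0}
  ],
  "squeeze": 25
}}

```text
t: 0.8
tcp_pos: [0.372, -0.4307, 0.1724]
ee_rot: [0.985, 0.174, 0.0, 0.0]
ft_force: [0.4, -0.5, 0.2]
width: 0.996
```

```bash
python3 -c "
from h import *
go([.515,-.2235,.12])"
```

```text
t 0.8 tcp [ 0.372  -0.4307  0.1724] F [ 0.4 -0.5  0.2] w 87.7
[0.515, -0.2235, 0.12] ->travel [ 205.5 -145.5   52.4]
tilt [[0.939, 0.343, 0.0], [0.343, -0.939, -0.0], [0.0, 0.001, -1.0]]
```

Call:
{"op": "send_rows", "data": {
  "commands": [
    {"travel": [205, -145, 52], "twist": [0, 0, 0], "gripper": 0},
    {"travel": [205, -145, 52], "twist": [0, 0, 0], "gripper": 0},
    {"travel": [205, -145, 52], "twist": [0, 0, 0], "gripper": 0},
    {"travel": [205, -145, 52], "twist": [0, 0, 0], "gripper": 0},
    {"travel": [205, -145, 52], "twist": [0, 0, 0], "gripper": 0}
  ]
}}

```text
t: 1.3
tcp_pos: [0.5112, -0.2293, 0.1217]
ee_rot: [0.985, 0.174, 0.0, 0.0]
ft_force: [0.8, 0.1, 0.3]
width: 0.997
```

Call:
{"op": "send_rows", "data": {
  "commands": [
    {"travel": [0, 0, 0], "twist": [0, 0, 0], "gripper": 0},
    {"travel": [0, 0, 0], "twist": [0, 0, 0], "gripper": 0}
  ]
}}

```text
t: 1.5
tcp_pos: [0.5107, -0.2296, 0.1216]
ee_rot: [0.984, 0.176, -0.0, -0.0]
ft_force: [-0.6, -1.1, 0.2]
width: 1.002
```

Run:
```python
from h import *
go([.515,-.2235,.008])
t=env.camera("top");s=env.camera("side")
A=np.hstack([cv2.resize(t["color"][165:225,282:342],(400,400),interpolation=cv2.INTER_CUBIC),cv2.resize(s["color"][135:205,250:320],(400,400),interpolation=cv2.INTER_CUBIC)])
cv2.imwrite("pics/ap.png",A[:,:,::-1])
```

```text
t 1.5 tcp [ 0.5107 -0.2296  0.1216] F [-0.6 -1.1  0.2] w 88.2
[0.515, -0.2235, 0.008] ->travel [  6.1  -4.1 113.6]
tilt [[0.938, 0.347, -0.0], [0.347, -0.938, 0.0], [-0.0, -0.001, -1.0]]
```

View pics/ap.png

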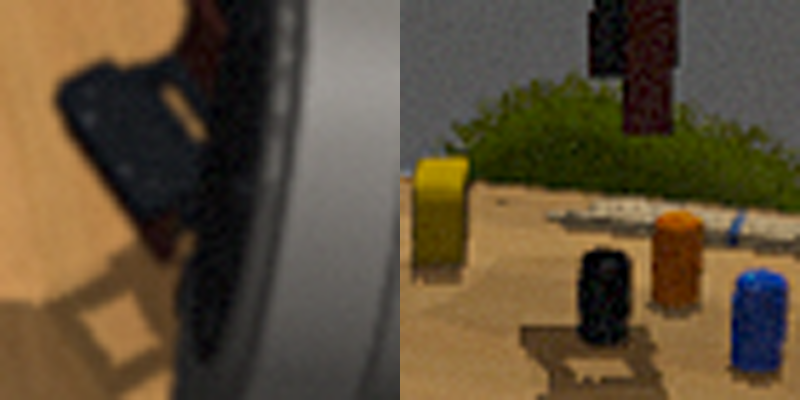

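The side view shows the gripper above the black cap, and in the top view the arm hides the cap. Descending on the measured position.

Call:
{"op": "send_rows", "data": {
  "commands": [
    {"travel": [6, -4, 30], "twist": [0, 0, 0], "gripper": 0},
    {"travel": [6, -4, 65], "twist": [0, 0, 0], "gripper": 0},
    {"travel": [6, -4, 95], "twist": [0, 0, 0], "gripper": 0},
    {"travel": [6, -4, 113], "twist": [0, 0, 0], "gripper": 0},
    {"travel": [6, -4, 113], "twist": [0, 0, 0], "gripper": 0}
  ]
}}

```text
t: 2.1
tcp_pos: [0.5117, -0.2265, 0.0068]
ee_rot: [0.985, 0.173, -0.002, -0.001]
ft_force: [-1.1, -0.3, 0.3]
width: 0.999
```

Call:
{"op": "send_rows", "data": {
  "commands": [
    {"travel": [0, 0, 0], "twist": [0, 0, 0], "gripper": 255},
    {"travel": [0, 0, 0], "twist": [0, 0, 0], "gripper": 255},
    {"travel": [0, 0, 0], "twist": [0, 0, 0], "gripper": 255},
    {"travel": [0, 0, 0], "twist": [0, 0, 0], "gripper": 255},
    {"travel": [0, 0, 0], "twist": [0, 0, 0], "gripper": 255}
  ],
  "squeeze": 25
}}

```text
t: 2.6
tcp_pos: [0.5148, -0.2252, 0.0094]
ee_rot: [0.985, 0.175, 0.0, 0.0]
ft_force: [0.0, 0.6, 0.9]
width: 0.589
```

Call:
{"op": "send_rows", "data": {
  "commands": [
    {"travel": [0, 0, 0], "twist": [0, 0, 0], "gripper": 255},
    {"travel": [0, 0, 0], "twist": [0, 0, 0], "gripper": 255},
    {"travel": [0, 0, 0], "twist": [0, 0, 0], "gripper": 255},
    {"travel": [0, 0, 0], "twist": [0, 0, 0], "gripper": 255},
    {"travel": [0, 0, 0], "twist": [0, 0, 0], "gripper": 255}
  ]
}}

```text
t: 3.1
tcp_pos: [0.5145, -0.225, 0.0088]
ee_rot: [0.985, 0.175, -0.0, -0.0]
ft_force: [0.2, 0.1, 0.6]
width: 0.303
```

Call:
{"op": "send_rows", "data": {
  "commands": [
    {"travel": [0, 0, 0], "twist": [0, 0, 0], "gripper": 255},
    {"travel": [0, 0, 0], "twist": [0, 0, 0], "gripper": 255}
  ]
}}

```text
t: 3.3
tcp_pos: [0.5145, -0.225, 0.0088]
ee_rot: [0.985, 0.175, 0.0, -0.0]
ft_force: [0.0, 0.3, 0.1]
width: 0.3
```

```bash
python3 -c "
from h import *
go([.624,-.034,.18])"
```

```text
t 3.3 tcp [ 0.5145 -0.225   0.0088] F [0.  0.3 0.1] w 26.4
[0.624, -0.034, 0.18] ->travel [ 168.5 -141.7 -171.2]
tilt [[0.939, 0.344, 0.0], [0.344, -0.939, 0.0], [0.0, -0.0, -1.0]]
```

Broad cap gripped, opening 26.4 mm. Lift and carry.

Call:
{"op": "send_rows", "data": {
  "commands": [
    {"travel": [0, 0, -40], "twist": [0, 0, 0], "gripper": 255},
    {"travel": [0, 0, -85], "twist": [0, 0, 0], "gripper": 255},
    {"travel": [0, 0, -130], "twist": [0, 0, 0], "gripper": 255},
    {"travel": [0, 0, -171], "twist": [0, 0, 0], "gripper": 255},
    {"travel": [30, -25, -171], "twist": [0, 0, 0], "gripper": 255}
  ]
}}

```text
t: 3.8
tcp_pos: [0.5352, -0.1978, 0.1859]
ee_rot: [0.985, 0.17, 0.004, 0.004]
ft_force: [1.1, -0.2, -0.9]
width: 0.299
```

Call:
{"op": "send_rows", "data": {
  "commands": [
    {"travel": [35, -30, 0], "twist": [0, 0, 0], "gripper": 255},
    {"travel": [70, -60, 0], "twist": [0, 0, 0], "gripper": 255},
    {"travel": [105, -90, 0], "twist": [0, 0, 0], "gripper": 255},
    {"travel": [138, -117, 0], "twist": [0, 0, 0], "gripper": 255},
    {"travel": [138, -117, 0], "twist": [0, 0, 0], "gripper": 255}
  ]
}}

```text
t: 4.3
tcp_pos: [0.6256, -0.0257, 0.1798]
ee_rot: [0.984, 0.179, 0.001, -0.002]
ft_force: [0.7, -0.1, -0.5]
width: 0.3
```

Call:
{"op": "send_rows", "data": {
  "commands": [
    {"travel": [0, 0, 0], "twist": [0, 0, 0], "gripper": 255},
    {"travel": [0, 0, 0], "twist": [0, 0, 0], "gripper": 255},
    {"travel": [0, 0, 0], "twist": [0, 0, 0], "gripper": 255}
  ]
}}

```text
t: 4.6
tcp_pos: [0.6228, -0.0362, 0.1797]
ee_rot: [0.985, 0.173, -0.0, 0.0]
ft_force: [0.9, 0.2, -0.3]
width: 0.302
```

Run:
```python
from h import *
go([.624,-.034,.18])
t=env.camera("top");s=env.camera("side")
A=np.hstack([cv2.resize(t["color"][140:210,190:260],(400,500),interpolation=cv2.INTER_CUBIC),cv2.resize(s["color"][125:225,190:270],(400,500),interpolation=cv2.INTER_CUBIC)])
cv2.imwrite("pics/in1.png",A[:,:,::-1])
for z in(.095,.171,.217): print(proj(s,[.624,-.034,z]))
```

```text
t 4.6 tcp [ 0.6228 -0.0362  0.1797] F [ 0.9  0.2 -0.3] w 26.5
[0.624, -0.034, 0.18] ->travel [ 1.9 -1.7 -0.3]
tilt [[0.94, 0.341, -0.001], [0.341, -0.94, -0.001], [-0.001, 0.001, -1.0]]
[228.35905598 182.5827609 ]
[227.70681057 152.4267711 ]
[227.2892044  133.11911893]
```

View pics/in1.png

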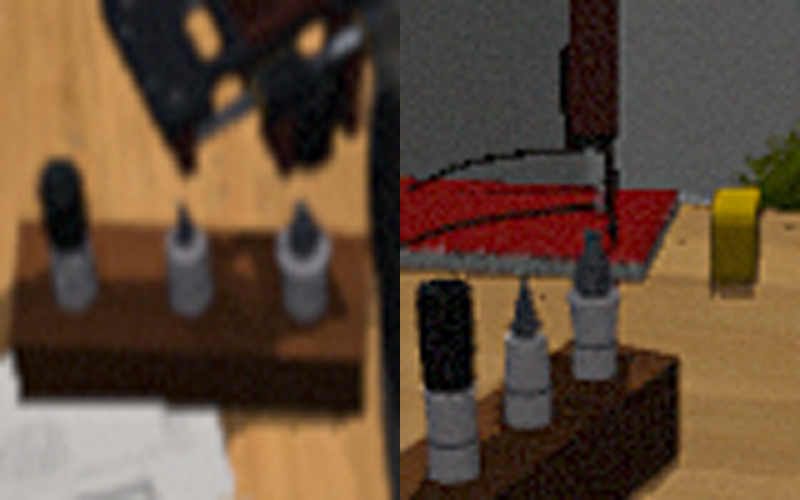

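The top view shows the cap between the fingers with its mouth edge at about crop (303,170), above and behind the broad marker. In the side view a finger hides the cap. I'll check the offset numerically against the prediction.

Run:
```python
from h import *
t=env.camera("top")
np.set_printoptions(linewidth=200)
print(t["color"][150:168,230:256,0])
o=env.observe();p=o["tcp_pos"];r=R.from_quat(o["ee_rot"]).as_matrix();print(p)
for dx in(-2e-3,0,2e-3):
    c=p+r[:,0]*dx
    q=[proj(t,[c[0]+.013*np.cos(a),c[1]+.013*np.sin(a),p[2]-.0088]) for a in np.linspace(0,6.28,60)]
    q=np.array(q);print(dx,"mouth left",q[:,0].min().round(2),"right",q[:,0].max().round(2),"bottom",q[:,1].max().round(2),"c",q.mean(0).round(2))
```

```text
[[100  55  23  39  34  22  23  22  21  19  20  19  15  19  20  22  19  18   2  15  24  28  45 101 134  79]
 [166 102  42  61  67  40  23  18  24  20  18  17  20   7  16  17  23  16   9  11  20  27  62 114 132  75]
 [186 128  54  65  84  52  26  15  23  22  14   8  16  17  10  17  22  16   9  12  20  32  83 139 121  64]
 [162 114  57  48  60  55  30  21   9   3  12   6   7  10  15  15  17   9  12  11  24  35  87 144 120  60]
 [ 93  64  51  56  66  61  32  12  11  12  16  16  14   8  12   8   7  12   0  11  20  37  80 139 113  52]
 [ 49  57  89 120 122  71  24   6  11  15  15  10  15   8  10   9  10   6   6  13  16  35  86 136  99  40]
 [ 79 117 156 191 182  93  18   7  15  26  27  16  14   8   8   4   5   0   9  10  13  34  86 135  92  29]
 [147 178 197 208 191  98  12  16  23  32  32  15  13  13   9   4  18  15  29  36  26  33  86 137  90  27]
 [185 192 200 205 187 109  35  23  31  33  28  21  10  13   5   3   5  26  66  88  70  66 107 145  82  13]
 [188 190 195 200 192 144  66  23  28  34  26  20  16   7   7   8   8  35  96 149 137 130 153 171  94  18]
 [189 191 191 198 197 174 103 
[... 365 characters left out ...]
180 178 176 178 179 159  79  15]
 [190 190 193 190 187 179 181 175 133  92  92 134 145 140 153 173 177 183 179 180 175 176 182 160  78   4]
 [191 192 192 192 188 178 177 179 168 150 149 180 183 182 185 185 182 182 179 178 176 177 179 160  79   8]
 [189 192 194 196 187 177 180 180 177 177 182 191 188 184 187 184 181 178 177 180 179 179 182 159  77   8]
 [190 193 193 195 186 178 176 178 179 180 183 178 167 172 184 185 181 181 181 181 180 180 181 159  82  12]]
[ 0.62313548 -0.03534082  0.17994618]
-0.002 mouth left 238.6 right 248.02 bottom 165.21 c [243.3  161.09]
0 mouth left 238.25 right 247.66 bottom 164.67 c [242.94 160.55]
0.002 mouth left 237.9 right 247.3 bottom 164.12 c [242.59 160.01]
```

Run:
```python
from h import *
t=env.camera("top");I=t["color"][138:188,222:262]
k=12;A=np.ascontiguousarray(np.clip(cv2.resize(I,None,fx=k,fy=k,interpolation=cv2.INTER_CUBIC).astype(float)**.6*9,0,255).astype(np.uint8)[:,:,::-1])
o=env.observe();p=o["tcp_pos"]
def circ(x,y,z,r,col):
    q=np.array([proj(t,[x+r*np.cos(a),y+r*np.sin(a),z]) for a in np.linspace(0,6.28,60)])
    cv2.polylines(A,[np.int32((q-[222,138]+.5)*k)],True,col,1)
circ(p[0],p[1],p[2]-.0088,.013,(0,255,0));circ(p[0],p[1],p[2]+.0372,.013,(0,255,0))
circ(.624,-.034,.095,.013,(0,0,255));circ(.624,-.034,.095,.011,(0,0,255));circ(.624,-.034,.129,.001,(255,0,255))
cv2.imwrite("pics/in2.png",A)
```

```text
(no output)
```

View pics/in2.png

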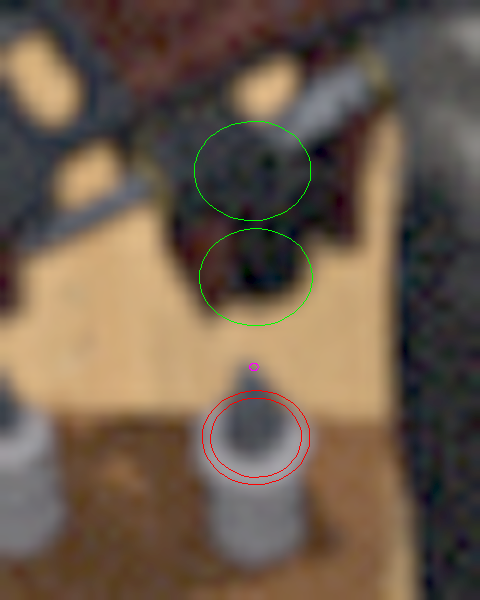

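The flange matches the prediction at crop (255,437). The cap's lower edge, at y≈298 against 325 predicted, appears about 2 px further back. I'll check with the fingers drawn in both views.

```bash
cat > ov.py <<'E'
from h import *
def overlay(c,box,k,P,r,zm,rad,seat,fh=.0132):
    x0,y0,x1,y1=box
    A=np.ascontiguousarray(np.clip(cv2.resize(c["color"][y0:y1,x0:x1],None,fx=k,fy=k,interpolation=cv2.INTER_CUBIC).astype(float)**.5*16,0,255).astype(np.uint8)[:,:,::-1])
    def poly(pts,col):
        q=np.array([proj(c,p) for p in pts]);cv2.polylines(A,[np.int32((q-[x0,y0]+.5)*k)],True,col,1)
    a=np.linspace(0,6.28,60)
    for z in(zm,zm+.046): poly([[P[0]+rad*np.cos(i),P[1]+rad*np.sin(i),z] for i in a],(0,255,0))
    for s in(1,-1): poly([P+r[:,0]*u*.01+r[:,1]*s*v for u,v in((-1,fh),(1,fh),(1,fh+.0135),(-1,fh+.0135))],(255,255,0))
    for R_ in(seat[3],): poly([[seat[0]+R_*np.cos(i),seat[1]+R_*np.sin(i),.095] for i in a],(0,0,255))
    return A
E
python3 - <<'E'
from ov import *
t=env.camera("top");s=env.camera("side");o=env.observe();P=o["tcp_pos"];r=R.from_quat(o["ee_rot"]).as_matrix()
S=(.624,-.034,.095,.013)
a=overlay(t,(225,138,258,188),12,P,r,P[2]-.0088,.013,S);b=overlay(s,(212,128,245,198),12,P,r,P[2]-.0088,.013,S)[:600]
cv2.imwrite("pics/in3.png",np.hstack([a,b]))
E
```

```text
(no output)
```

View pics/in3.png

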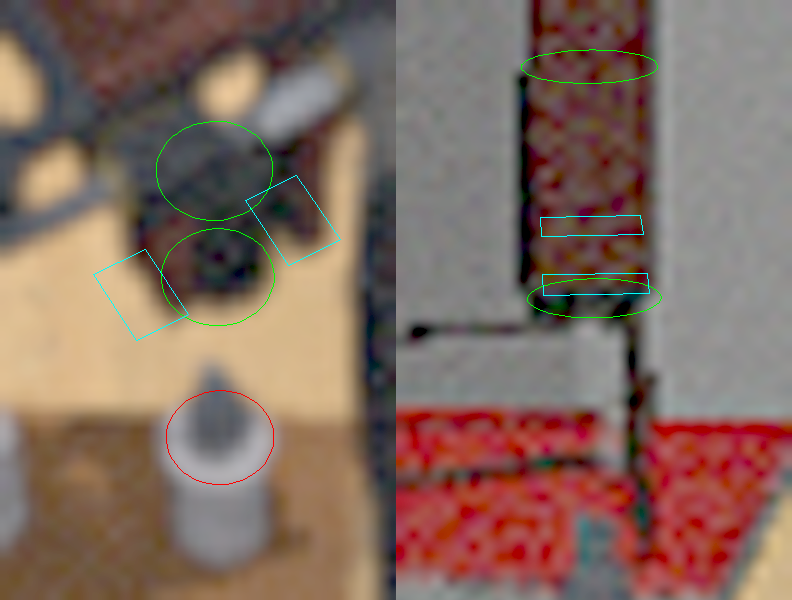

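The side view, which looks along the tool's x, puts the cap about 1–1.5 mm from the TCP. The top view suggests more, but dark edges also read about 1 px inside on the desk. I'll centre accordingly and lower while watching the lateral force.

Call:
{"op": "send_rows", "data": {
  "commands": [
    {"travel": [0, -1.4, 15], "twist": [0, 0, 0], "gripper": 255},
    {"travel": [0, -1.4, 30], "twist": [0, 0, 0], "gripper": 255},
    {"travel": [0, -1.4, 42], "twist": [0, 0, 0], "gripper": 255},
    {"travel": [0, -1.4, 48], "twist": [0, 0, 0], "gripper": 255},
    {"travel": [0, -1.4, 48], "twist": [0, 0, 0], "gripper": 255}
  ],
  "squeeze": 35
}}

```text
t: 5.4
tcp_pos: [0.622, -0.0327, 0.1302]
ee_rot: [0.985, 0.175, -0.001, -0.0]
ft_force: [-0.9, -0.7, -0.4]
width: 0.295
```

Call:
{"op": "send_rows", "data": {
  "commands": [
    {"travel": [0, 0, 3], "twist": [0, 0, 0], "gripper": 255},
    {"travel": [0, 0, 6], "twist": [0, 0, 0], "gripper": 255},
    {"travel": [0, 0, 9], "twist": [0, 0, 0], "gripper": 255},
    {"travel": [0, 0, 9], "twist": [0, 0, 0], "gripper": 255}
  ]
}}

```text
t: 5.8
tcp_pos: [0.6228, -0.0327, 0.1226]
ee_rot: [0.985, 0.174, -0.0, -0.0]
ft_force: [-0.7, 0.6, -0.7]
width: 0.296
```

Call:
{"op": "send_rows", "data": {
  "commands": [
    {"travel": [0, 0, 2], "twist": [0, 0, 0], "gripper": 255},
    {"travel": [0, 0, 4], "twist": [0, 0, 0], "gripper": 255},
    {"travel": [0, 0, 6], "twist": [0, 0, 0], "gripper": 255},
    {"travel": [0, 0, 8], "twist": [0, 0, 0], "gripper": 255},
    {"travel": [0, 0, 8], "twist": [0, 0, 0], "gripper": 255}
  ]
}}

```text
t: 6.3
tcp_pos: [0.6227, -0.0327, 0.1144]
ee_rot: [0.985, 0.174, -0.0, -0.0]
ft_force: [-0.7, 0.7, 0.5]
width: 0.296
```

On the neck without contact force. Press now.

Call:
{"op": "send_rows", "data": {
  "commands": [
    {"travel": [0, 0, 2], "twist": [0, 0, 0], "gripper": 255},
    {"travel": [0, 0, 4], "twist": [0, 0, 0], "gripper": 255},
    {"travel": [0, 0, 5], "twist": [0, 0, 0], "gripper": 255},
    {"travel": [0, 0, 5], "twist": [0, 0, 0], "gripper": 255}
  ],
  "squeeze": 50
}}

```text
t: 6.7
tcp_pos: [0.6228, -0.0322, 0.1104]
ee_rot: [0.985, 0.175, -0.0, -0.0]
ft_force: [-3.8, 0.4, 5.4]
width: 0.295
```

Call:
{"op": "send_rows", "data": {
  "commands": [
    {"travel": [0, 0, 2], "twist": [0, 0, 0], "gripper": 255},
    {"travel": [0, 0, 4], "twist": [0, 0, 0], "gripper": 255},
    {"travel": [0, 0, 4], "twist": [0, 0, 0], "gripper": 255}
  ]
}}

```text
t: 7.0
tcp_pos: [0.6219, -0.0325, 0.1047]
ee_rot: [0.985, 0.175, -0.001, -0.0]
ft_force: [0.1, 1.0, -4.3]
width: 0.298
```

Call:
{"op": "send_rows", "data": {
  "commands": [
    {"travel": [0, 0, 1], "twist": [0, 0, 0], "gripper": 255},
    {"travel": [0, 0, 2], "twist": [0, 0, 0], "gripper": 255},
    {"travel": [0, 0, 2], "twist": [0, 0, 0], "gripper": 255}
  ]
}}

```text
t: 7.3
tcp_pos: [0.6228, -0.0326, 0.1039]
ee_rot: [0.985, 0.174, -0.0, -0.0]
ft_force: [-1.6, 0.5, 0.0]
width: 0.297
```

Call:
{"op": "send_rows", "data": {
  "commands": [
    {"travel": [0, 0, 1], "twist": [0, 0, 0], "gripper": 255},
    {"travel": [0, 0, 2], "twist": [0, 0, 0], "gripper": 255},
    {"travel": [0, 0, 2], "twist": [0, 0, 0], "gripper": 255}
  ]
}}

```text
t: 7.6
tcp_pos: [0.623, -0.0326, 0.1037]
ee_rot: [0.985, 0.174, 0.0, 0.0]
ft_force: [-7.7, 0.4, 13.9]
width: 0.3
```

Hard stop at TCP z 0.1037 with 14 N, as predicted for home. Unload, open partially and retreat.

Call:
{"op": "send_rows", "data": {
  "commands": [
    {"travel": [0, 0, 1.5], "twist": [0, 0, 0], "gripper": 255},
    {"travel": [0, 0, 1.5], "twist": [0, 0, 0], "gripper": 255},
    {"travel": [0, 0, -2], "twist": [0, 0, 0], "gripper": 255},
    {"travel": [0, 0, -2], "twist": [0, 0, 0], "gripper": 120},
    {"travel": [0, 0, -2], "twist": [0, 0, 0], "gripper": 120}
  ]
}}

```text
t: 8.1
tcp_pos: [0.6239, -0.033, 0.1041]
ee_rot: [0.985, 0.174, 0.001, 0.0]
ft_force: [0.5, 0.3, 0.3]
width: 0.438
```

Call:
{"op": "send_rows", "data": {
  "commands": [
    {"travel": [0, 0, 0], "twist": [0, 0, 0], "gripper": 120},
    {"travel": [0, 0, 0], "twist": [0, 0, 0], "gripper": 120},
    {"travel": [0, 0, 0], "twist": [0, 0, 0], "gripper": 120}
  ]
}}

```text
t: 8.4
tcp_pos: [0.6232, -0.0328, 0.1037]
ee_rot: [0.985, 0.174, 0.0, 0.0]
ft_force: [0.3, 0.3, -1.6]
width: 0.529
```

```bash
python3 -c "
from h import *
go([.623,-.0326,.19],[.492,.168,.12])"
```

```text
t 8.4 tcp [ 0.6232 -0.0328  0.1037] F [ 0.3  0.3 -1.6] w 46.5
[0.623, -0.0326, 0.19] ->travel [ -0.1  -0.2 -86.3]
[0.492, 0.168, 0.12] ->travel [ -54.2 -233.6  -16.3]
tilt [[0.939, 0.344, 0.0], [0.344, -0.939, -0.0], [0.0, 0.0, -1.0]]
```

Call:
{"op": "send_rows", "data": {
  "commands": [
    {"travel": [0, 0, -20], "twist": [0, 0, 0], "gripper": 120},
    {"travel": [0, 0, -60], "twist": [0, 0, 0], "gripper": 120},
    {"travel": [0, 0, -96], "twist": [0, 0, 0], "gripper": 120},
    {"travel": [-10, -44, -96], "twist": [0, 0, 0], "gripper": 60},
    {"travel": [-20, -88, -96], "twist": [0, 0, 0], "gripper": 60}
  ]
}}

```text
t: 8.9
tcp_pos: [0.5747, 0.0429, 0.2012]
ee_rot: [0.985, 0.173, 0.002, 0.0]
ft_force: [0.3, 0.7, -0.4]
width: 0.679
```

Call:
{"op": "send_rows", "data": {
  "commands": [
    {"travel": [-10, -44, 0], "twist": [0, 0, 0], "gripper": 0},
    {"travel": [-20, -88, 0], "twist": [0, 0, 0], "gripper": 0},
    {"travel": [-30, -132, 0], "twist": [0, 0, 0], "gripper": 0},
    {"travel": [-34, -146, 0], "twist": [0, 0, 0], "gripper": 0},
    {"travel": [-34, -146, 0], "twist": [0, 0, 0], "gripper": 0}
  ]
}}

```text
t: 9.4
tcp_pos: [0.4908, 0.1707, 0.2001]
ee_rot: [0.984, 0.177, 0.0, -0.0]
ft_force: [0.1, -0.4, -0.2]
width: 1.002
```

Call:
{"op": "send_rows", "data": {
  "commands": [
    {"travel": [0, 0, 0], "twist": [0, 0, 0], "gripper": 0},
    {"travel": [0, 0, 0], "twist": [0, 0, 0], "gripper": 0}
  ]
}}

```text
t: 9.6
tcp_pos: [0.4931, 0.1665, 0.1997]
ee_rot: [0.985, 0.173, 0.0, 0.0]
ft_force: [0.3, -0.7, 0.4]
width: 1.0
```

Run:
```python
from ov import *
go([.492,.168,.009])
t=env.camera("top");s=env.camera("side");o=env.observe();P=np.array([.492,.168,.009]);r=R.from_quat(o["ee_rot"]).as_matrix()
S=(.624,-.0335,.095,.013)
a=overlay(s,(206,150,245,200),10,P,r,.0,.01,S);b=overlay(s,(242,235,280,285),10,P,r,.0,.01,S)
cv2.imwrite("pics/chk.png",np.hstack([a,b]))
```

```text
t 9.6 tcp [0.4931 0.1665 0.1997] F [ 0.3 -0.7  0.4] w 88.0
[0.492, 0.168, 0.009] ->travel [ -0.5  -1.9 190.7]
tilt [[0.94, 0.341, 0.0], [0.341, -0.94, -0.001], [0.0, 0.001, -1.0]]
```

View pics/chk.png

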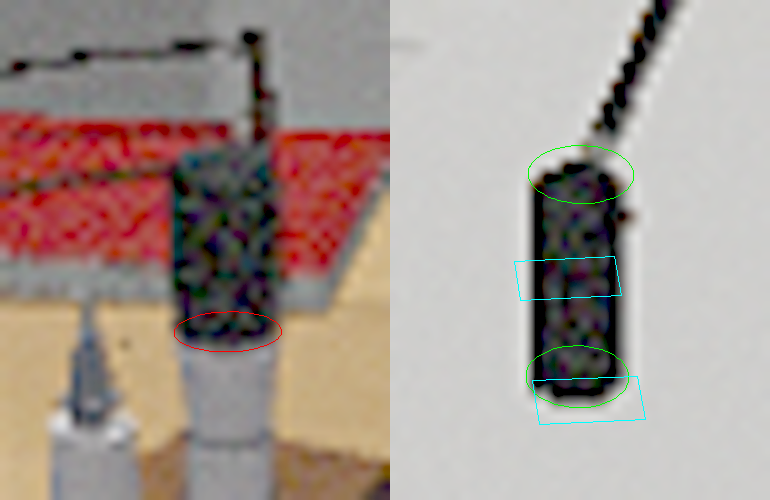

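The broad cap sits flush on its flange at the red ellipse. The fine cap stands where expected, about 0.5 px from prediction. Descending on it.

Call:
{"op": "send_rows", "data": {
  "commands": [
    {"travel": [0.3, -1.9, 45], "twist": [0, 0, 0], "gripper": 60},
    {"travel": [0.3, -1.9, 90], "twist": [0, 0, 0], "gripper": 60},
    {"travel": [0.3, -1.9, 130], "twist": [0, 0, 0], "gripper": 60},
    {"travel": [0.3, -1.9, 165], "twist": [0, 0, 0], "gripper": 60},
    {"travel": [0.3, -1.9, 185], "twist": [0, 0, 0], "gripper": 60}
  ],
  "squeeze": 25
}}

```text
t: 10.2
tcp_pos: [0.4906, 0.1686, 0.012]
ee_rot: [0.985, 0.174, -0.002, 0.001]
ft_force: [0.8, -0.7, 0.2]
width: 0.768
```

Call:
{"op": "send_rows", "data": {
  "commands": [
    {"travel": [0, 0, 5.5], "twist": [0, 0, 0], "gripper": 60},
    {"travel": [0, 0, 5.5], "twist": [0, 0, 0], "gripper": 60},
    {"travel": [0, 0, 5.5], "twist": [0, 0, 0], "gripper": 255},
    {"travel": [0, 0, 5.5], "twist": [0, 0, 0], "gripper": 255},
    {"travel": [0, 0, 5.5], "twist": [0, 0, 0], "gripper": 255}
  ]
}}

```text
t: 10.7
tcp_pos: [0.4924, 0.1706, 0.0105]
ee_rot: [0.985, 0.174, 0.001, -0.0]
ft_force: [0.1, -0.0, -0.1]
width: 0.53
```

Call:
{"op": "send_rows", "data": {
  "commands": [
    {"travel": [0, 0, 0], "twist": [0, 0, 0], "gripper": 255},
    {"travel": [0, 0, 0], "twist": [0, 0, 0], "gripper": 255},
    {"travel": [0, 0, 0], "twist": [0, 0, 0], "gripper": 255},
    {"travel": [0, 0, 0], "twist": [0, 0, 0], "gripper": 255},
    {"travel": [0, 0, 0], "twist": [0, 0, 0], "gripper": 255}
  ]
}}

```text
t: 11.2
tcp_pos: [0.4915, 0.1704, 0.0094]
ee_rot: [0.985, 0.174, 0.0, 0.0]
ft_force: [-0.3, -0.2, 1.8]
width: 0.223
```

Call:
{"op": "send_rows", "data": {
  "commands": [
    {"travel": [0, 0, 0], "twist": [0, 0, 0], "gripper": 255},
    {"travel": [0, 0, 0], "twist": [0, 0, 0], "gripper": 255}
  ]
}}

```text
t: 11.4
tcp_pos: [0.4916, 0.1704, 0.0094]
ee_rot: [0.985, 0.174, 0.0, 0.0]
ft_force: [-0.3, -0.4, 3.4]
width: 0.223
```

```bash
python3 -c "
from h import *
go([.636,.0252,.18])"
```

```text
t 11.4 tcp [0.4916 0.1704 0.0094] F [-0.3 -0.4  3.4] w 19.6
[0.636, 0.0252, 0.18] ->travel [  85.8  186.  -170.5]
tilt [[0.939, 0.344, 0.0], [0.344, -0.939, -0.0], [0.0, 0.0, -1.0]]
```

Fine cap gripped, opening 19.6 mm. Lift and carry to the middle marker.

Call:
{"op": "send_rows", "data": {
  "commands": [
    {"travel": [0, 0, -40], "twist": [0, 0, 0], "gripper": 255},
    {"travel": [0, 0, -85], "twist": [0, 0, 0], "gripper": 255},
    {"travel": [0, 0, -130], "twist": [0, 0, 0], "gripper": 255},
    {"travel": [0, 0, -171], "twist": [0, 0, 0], "gripper": 255},
    {"travel": [0, 0, -171], "twist": [0, 0, 0], "gripper": 255}
  ]
}}

```text
t: 11.9
tcp_pos: [0.4946, 0.172, 0.1858]
ee_rot: [0.985, 0.174, 0.005, -0.001]
ft_force: [0.3, 1.1, -0.7]
width: 0.22
```

Call:
{"op": "send_rows", "data": {
  "commands": [
    {"travel": [19, 41, 0], "twist": [0, 0, 0], "gripper": 255},
    {"travel": [38, 82, 0], "twist": [0, 0, 0], "gripper": 255},
    {"travel": [57, 123, 0], "twist": [0, 0, 0], "gripper": 255},
    {"travel": [74, 160, 0], "twist": [0, 0, 0], "gripper": 255},
    {"travel": [85, 185, 0], "twist": [0, 0, 0], "gripper": 255}
  ]
}}

```text
t: 12.4
tcp_pos: [0.636, 0.0225, 0.1787]
ee_rot: [0.985, 0.173, -0.001, 0.001]
ft_force: [-0.1, 0.1, -0.7]
width: 0.224
```

Call:
{"op": "send_rows", "data": {
  "commands": [
    {"travel": [0, 0, 0], "twist": [0, 0, 0], "gripper": 255},
    {"travel": [0, 0, 0], "twist": [0, 0, 0], "gripper": 255},
    {"travel": [0, 0, 0], "twist": [0, 0, 0], "gripper": 255},
    {"travel": [0, 0, 0], "twist": [0, 0, 0], "gripper": 255}
  ]
}}

```text
t: 12.8
tcp_pos: [0.634, 0.0275, 0.1802]
ee_rot: [0.984, 0.176, -0.0, -0.0]
ft_force: [0.2, 0.6, -0.0]
width: 0.226
```

Run:
```python
from ov import *
go([.6355,.026,.18])
t=env.camera("top");s=env.camera("side");o=env.observe();P=o["tcp_pos"];r=R.from_quat(o["ee_rot"]).as_matrix()
S=(.636,.0252,.095,.010)
a=overlay(t,(205,138,238,188),12,P,r,P[2]-.0094,.01,S,.01);b=overlay(s,(198,138,231,208),12,P,r,P[2]-.0094,.01,S,.01)[:600]
cv2.imwrite("pics/in4.png",np.hstack([a,b]))
```

```text
t 12.8 tcp [0.634  0.0275 0.1802] F [ 0.2  0.6 -0. ] w 19.9
[0.6355, 0.026, 0.18] ->travel [0.9 2.  0.2]
tilt [[0.938, 0.346, -0.001], [0.346, -0.938, 0.0], [-0.0, -0.001, -1.0]]
```

View pics/in4.png

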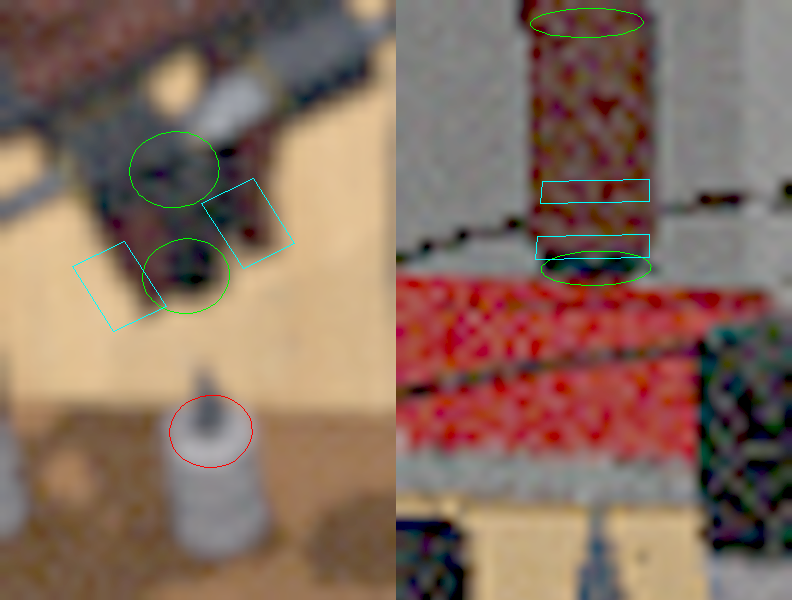

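In the side view the fine cap's mouth centre (595) is over the nib (597) within about 0.5 mm. The top view shows the same edge bias as for the broad cap, so I'll make a small correction and lower.

Call:
{"op": "send_rows", "data": {
  "commands": [
    {"travel": [0.8, 1.5, 15], "twist": [0, 0, 0], "gripper": 255},
    {"travel": [0.8, 1.5, 30], "twist": [0, 0, 0], "gripper": 255},
    {"travel": [0.8, 1.5, 42], "twist": [0, 0, 0], "gripper": 255},
    {"travel": [0.8, 1.5, 48], "twist": [0, 0, 0], "gripper": 255},
    {"travel": [0.8, 1.5, 48], "twist": [0, 0, 0], "gripper": 255}
  ],
  "squeeze": 35
}}

```text
t: 13.4
tcp_pos: [0.6352, 0.0246, 0.1306]
ee_rot: [0.985, 0.175, -0.001, -0.0]
ft_force: [-0.8, 0.0, -0.8]
width: 0.22
```

Call:
{"op": "send_rows", "data": {
  "commands": [
    {"travel": [0, 0, 3], "twist": [0, 0, 0], "gripper": 255},
    {"travel": [0, 0, 6], "twist": [0, 0, 0], "gripper": 255},
    {"travel": [0, 0, 9], "twist": [0, 0, 0], "gripper": 255},
    {"travel": [0, 0, 9], "twist": [0, 0, 0], "gripper": 255}
  ]
}}

```text
t: 13.8
tcp_pos: [0.636, 0.0247, 0.1231]
ee_rot: [0.985, 0.174, -0.0, 0.0]
ft_force: [0.7, -0.0, -0.0]
width: 0.219
```

Call:
{"op": "send_rows", "data": {
  "commands": [
    {"travel": [0, 0, 2], "twist": [0, 0, 0], "gripper": 255},
    {"travel": [0, 0, 4], "twist": [0, 0, 0], "gripper": 255},
    {"travel": [0, 0, 6], "twist": [0, 0, 0], "gripper": 255},
    {"travel": [0, 0, 8], "twist": [0, 0, 0], "gripper": 255},
    {"travel": [0, 0, 8], "twist": [0, 0, 0], "gripper": 255}
  ]
}}

```text
t: 14.3
tcp_pos: [0.6359, 0.0254, 0.1149]
ee_rot: [0.985, 0.175, -0.0, -0.0]
ft_force: [0.6, 1.9, -1.8]
width: 0.22
```

A slight +y force, so I'll ease 1 mm that way and press.

Call:
{"op": "send_rows", "data": {
  "commands": [
    {"travel": [0.2, -1, 0], "twist": [0, 0, 0], "gripper": 255},
    {"travel": [0.2, -1, 2], "twist": [0, 0, 0], "gripper": 255},
    {"travel": [0.2, -1, 4], "twist": [0, 0, 0], "gripper": 255},
    {"travel": [0.2, -1, 5], "twist": [0, 0, 0], "gripper": 255},
    {"travel": [0.2, -1, 5], "twist": [0, 0, 0], "gripper": 255}
  ],
  "squeeze": 50
}}

```text
t: 14.8
tcp_pos: [0.6365, 0.0264, 0.111]
ee_rot: [0.985, 0.175, 0.001, -0.0]
ft_force: [-0.7, 2.1, 3.6]
width: 0.214
```

Call:
{"op": "send_rows", "data": {
  "commands": [
    {"travel": [0, 0, 2], "twist": [0, 0, 0], "gripper": 255},
    {"travel": [0, 0, 4], "twist": [0, 0, 0], "gripper": 255},
    {"travel": [0, 0, 4], "twist": [0, 0, 0], "gripper": 255}
  ]
}}

```text
t: 15.1
tcp_pos: [0.6357, 0.0263, 0.1055]
ee_rot: [0.985, 0.175, -0.0, -0.0]
ft_force: [2.4, 2.4, -5.4]
width: 0.219
```

Clicked. Now on to the hard stop.

Call:
{"op": "send_rows", "data": {
  "commands": [
    {"travel": [0, 0, 1], "twist": [0, 0, 0], "gripper": 255},
    {"travel": [0, 0, 2], "twist": [0, 0, 0], "gripper": 255},
    {"travel": [0, 0, 3], "twist": [0, 0, 0], "gripper": 255},
    {"travel": [0, 0, 3], "twist": [0, 0, 0], "gripper": 255}
  ]
}}

```text
t: 15.5
tcp_pos: [0.6361, 0.026, 0.1044]
ee_rot: [0.985, 0.174, 0.0, -0.0]
ft_force: [-3.0, 2.9, 6.4]
width: 0.215
```

Call:
{"op": "send_rows", "data": {
  "commands": [
    {"travel": [0, 0, 1], "twist": [0, 0, 0], "gripper": 255},
    {"travel": [0, 0, 1.5], "twist": [0, 0, 0], "gripper": 255},
    {"travel": [0, 0, 1.5], "twist": [0, 0, 0], "gripper": 255}
  ]
}}

```text
t: 15.8
tcp_pos: [0.6362, 0.026, 0.1043]
ee_rot: [0.985, 0.174, 0.0, 0.0]
ft_force: [-6.1, 1.9, 17.1]
width: 0.212
```

Hard stop at 0.1043 as predicted, 17 N. A touch more push, then a check.

Call:
{"op": "send_rows", "data": {
  "commands": [
    {"travel": [0, 0, 0.7], "twist": [0, 0, 0], "gripper": 255},
    {"travel": [0, 0, 0.7], "twist": [0, 0, 0], "gripper": 255},
    {"travel": [0, 0, 0.7], "twist": [0, 0, 0], "gripper": 255},
    {"travel": [0, 0, 0.7], "twist": [0, 0, 0], "gripper": 255}
  ]
}}

```text
t: 16.2
tcp_pos: [0.6362, 0.026, 0.1043]
ee_rot: [0.985, 0.174, 0.0, 0.0]
ft_force: [-8.5, 1.2, 21.6]
width: 0.216
```

Run:
```python
from h import *
s=env.camera("side")
a=cv2.resize(s["color"][140:230,180:300],None,fx=6,fy=6,interpolation=cv2.INTER_CUBIC)
cv2.imwrite("pics/fin.png",np.clip(a.astype(float)**.6*9,0,255).astype(np.uint8)[:,:,::-1]);go()
```

```text
t 16.25 tcp [0.6362 0.026  0.1043] F [-8.5  1.9 21.2] w 19.0
tilt [[0.939, 0.343, 0.001], [0.343, -0.939, -0.0], [0.001, 0.0, -1.0]]
```

View pics/fin.png

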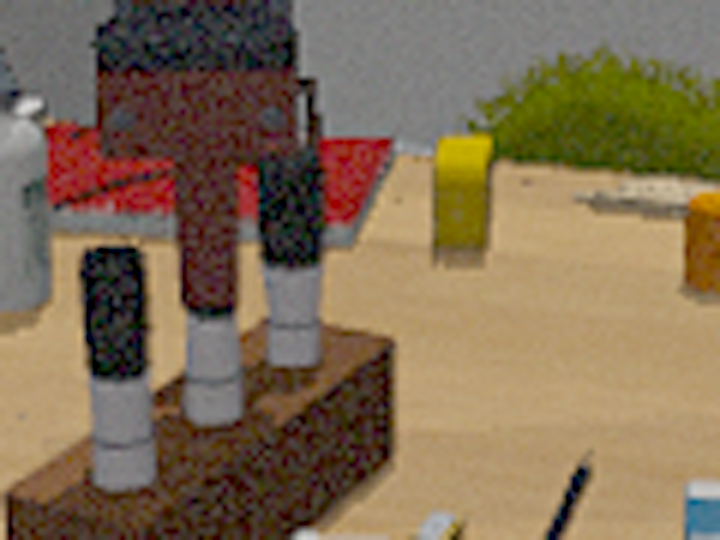

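Both caps are home: the fine cap's rim is on its flange at (213,315) under the finger, and the broad cap is seated at (292,265). Handing in.

```bash
python3 -c "
from cell import env
print(env.sign_off())"
```

```text
the job is handed in; nothing more can be done
None
```

Both caps are on the markers they fit and pressed past their clicks to the hard stop. I handed the job in at about 16 s, still gripping the fine cap.

- **Broad cap:** it stopped at a TCP height of 0.1037 m, where I had worked out "home" to be, under about 14 N. I then released it, and the side picture showed its rim flush on the flange.
- **Fine cap:** it stopped at a TCP height of 0.1043 m, also as worked out. At hand-in it was held with a 50 N grip and pressed down with about 21 N, plus about 8 N of sideways force.

**Disagreement:** with each cap held above its marker, the top view put it a few millimetres further back than the side view did. I went by the side view and the contact forces, and both caps went on without jamming.

**Rest of the desk:** I touched nothing else on purpose, and the last side picture showed nothing out of place in the part it covered. I took no final top view.

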